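Put the washed feeding things on their own rests

ROBOT

A 6-joint arm with a two-finger parallel gripper is mounted at the origin on the work surface. World frame = base frame: x ahead of the robot, y to its left, z up, the work surface at z = 0. Lengths are in m, angles in rad, forces in N, time in s.
With the tool pointing down it reaches from about 0.325 to 0.85 m from the base axis. Payload 15.5 kg.
Tool frame: the origin (TCP) lies on the centre line of the jaws, within the pads' length; the fingertips stand 22 mm ahead of it and the grasp point (between the pads) lies 3 mm ahead of it; z points along the fingers, y is the line along which they close (so a half turn about z gives the same grasp; the last joint's range is limited). The gripper opens to 91 mm and grips with 3 to 60 N. Pads are 32 mm wide; open, the fingers measure 118 mm over their backs; the gripper's body (76 mm by 178 mm) begins 60 mm behind the grasp point.
Start: joints at [-1.397, 0.494, 1.345, -0, 1.302, -0.096], TCP at [0.167, -0.602, 0.236] pointing down, gripper open.
Joint ranges: [-2.91, 2.91], [-0.82, 2.16], [0.22, 2.67], [-1.22, 4.37], [0.12, 2.79], [-3.08, 3.08]. Speed limits (rad/s): [1.89, 1.89, 2.57, 3.01, 3.01, 3.01].

INTERFACE

Orientations are given as [roll, pitch, yaw] about the fixed x, y, z axes, in that order (R = Rz(yaw) Ry(pitch) Rx(roll)).
In Python, from bench import * gives the robot as it stands.
- The arm moves only by the shell command python3 -m inch 'ROWS' [OPENING]. ROWS is a JSON object whose one key "steps" holds a list that holds one entry, the list of rows, each a list of 4 numbers: the shift along the world's x, y, z in mm, then the turn about the world's z in units of 6 degrees (1.0 is 6 degrees). A call has 1 to 5 rows; each row is the pose to reach, as a shift and turn from the pose commanded when the call began; what a row does not reach only later rows make up. A row lasts 1/10 s, in which the tool goes at most 50 mm and 8.59 degrees, less where a joint would pass 70% of its speed; a pose out of reach is approached as far as the arm can. A call with a gripper value outside its range is refused whole. OPENING is the opening, from 0 (shut) to 1 (fully open), set as the call begins (- or left out, the last holds). The fingers move at their own pace and stop on an object; the grip force is fixed at half the most. Time passes only in rows, so rows that repeat a pose let the fingers close. It gives the time, the measured TCP pose, the force, the opening and the grip force at its end, in the units of the state.
- sense(): the state, without advancing time (a new reading comes with each control period).
- grab_frame(name): name is "side" or "top"; returns the picture (400x640x3 uint8, red, green, blue); there is no depth.
- camera_info(name): a dict with "mtx" (3x3 intrinsics, pixels), "position" and "attitude" of the camera in the world. Camera axes: x right, y up, looking along -z (the intrinsics and any distortion apply to the point x, -y, -z); pixel columns grow to the right and rows downward; lengths in m; the calibration is good to about 2 mm. A picture is of the moment at which its call begins. camera_info takes no time and is no camera call.
- finish_job(): hands the job in; it is judged then, once.
Trained networks look in the newest picture that a camera, given by its name, has taken for a name from the list of things; names that differ only in an ending like _2 or _b are one class to them, and where a whole thing is asked for, a point or a joint stands for the part that bears it (a point fixed in the world has none). Each returns a list of dicts, best first, with "confidence" (0 to 1); they miss things now and then, are a little off and sometimes report something else, mostly with a low value. They report only what shows in the picture. A call takes as long as a camera call. They do not tell look-alikes from the thing itself.
- outline_of(camera, query): "pixels" (400x640 bool, what is visible of it) and "box" ([left, top, width, height] in pixels, round what is visible of it).
- tip_of(camera, query): "pixel" ([row, column] in pixels: a listed point, or the origin of a listed thing).
The state is a dict: "time_s": time; "joint_positions": joint angles; "qvel": joint speeds; "joint_efforts": joint torques, N m; "position": TCP position; "orientation": TCP orientation; "ft_force": force on the tool from outside, world axes, zero at the start; "moment": the same for the moment, N m; "grip_width": finger opening in m; "finger_force": force on a finger pad.
Only numpy, scipy, OpenCV 4.12 (cv2) and the standard library are available. Lean on these libraries where they do the work, as an engineer would, in place of code of your own. Each camera call takes 0.05 s, during which the arm holds its last target. There are 200 camera calls.

TASK

The baby's washed feeding things have been left about the sideboard; put each one on the rest that is made for it: stand the green bottle in the tall-rimmed steel bottle coaster, the mug on the flat cork coaster and the pacifier case in the little white dish, all upright, and lay the teaspoon along the spoon-shaped rest with its bowl in the oval end. Set each thing down gently in the middle of its rest, without dropping it. Leave the acrylic box where it stands.

Things in the scene. Friction and masses are not known exactly. Their poses are not given: they have to be found in the camera images.
- bottle: pastel green upright baby bottle, closed, with white screw collar and cap: round body 54 mm in diameter from the foot up to 88 mm, 120 mm high in all, 0.12 to 0.24 kg. Origin: centre of its underside; z up along its axis. Good grip: the straight green wall, about 75 mm up (a palm close behind the pads would meet the cap if lower).
- mug: white ceramic mug, open top, straight round wall 64 mm in outer diameter, 85 mm high, wall 4 mm, about 0.25 kg, with one loop handle on its own +y side that reaches 69 mm from the axis. Origin: centre of its underside; z up. Good grip: across the wall along its own x axis, clear of the handle, about 55 mm up.
- case: ivory plastic pacifier case, a closed round tub 54 mm in diameter (straight wall from 6 to 38 mm up, foot 46 mm across), domed top at 48 mm and a small carry loop on it up to 59 mm, about 0.05 kg. Origin: centre of its underside; z up. Good grip: across the wall, about 34 mm up.
- spoon: steel teaspoon lying bowl upward, 140 mm long along its x axis, 35 g. Origin: at table level under the middle of its length. Oval bowl (44 x 31 mm, 8.5 mm high) centred at x = +48 mm; arched handle back to x = -70 mm. From x = +8 to -28 mm the handle is a bar 9 mm wide (along y), upper face 14 mm, lower face 10 mm above the table; balance point about x = +2 mm. z up.
- bottle_coaster: bottle coaster: round stainless tub fixed on the sideboard, 84 mm outside diameter, 78 mm inside, rim 28 mm high, inner floor 4 mm above its underside. Origin: centre of its underside; z up.
- mug_coaster: mug coaster: flat round cork disc fixed on the sideboard, 100 mm in diameter, 6 mm thick, no rim (a thin ring is inlaid near its edge). Origin: centre of its underside, so its top is 6 mm above it; z up.
- case_dish: small round white china dish fixed on the sideboard for the pacifier case: flat inner floor about 72 mm across, 4 mm above its underside, flared rim 90 mm across and 12 mm high. Origin: centre of its underside; z up.
- spoon_rest: fixed white china tray in the outline of a teaspoon, 162 mm long along its x axis; floor 4 mm above its underside, edge bead 2 mm above the floor. Oval end (64 x 48 mm) for the bowl centred at x = +28 mm, 31 mm wide handle channel back to x = -98 mm. Origin: on the long axis near the neck, at the underside; a well-laid spoon has its origin at x = -20 mm, y = 0, its x axis along the rest's. z up.
- box: bystander: loose clear acrylic box, 130 mm (x) by 105 mm (y), 90 mm high with its hinged lid shut, a stainless scoop inside. Origin: centre of its underside; z up. Stands among the rests.
Mind the look-alikes: they are no part of the job. What is shaped like the spoon_rest but purple is not meant. Leave any pink look-alike of the mug alone.

How it is judged:
By the outcome, as a careful person would: the job done as asked, in the order asked, and still so for the second after the job is handed in, with the robot touching nothing.
It also fails if it takes over 118 s, if anything falls off the work surface, if the arm or the gripper's body presses on something with over 40 N, if the wrist force passes 120 N, or if a joint passes its speed limit or range.

## Working session

There is one attempt and no reset: what is moved stays moved. The work goes in short steps, Python scripts to look and compute and a shell command to move; the robot and the scene stay as the last step left them, time stands still between calls to the robot, and variables do not carry over. Pictures are saved under pics/ and viewed, at most 14 in all, crops included, and the job is handed in when it is done.

```bash
ls; mkdir -p pics; python3 - <<'E'
from bench import *
import cv2
for n in("top","side"):
    f=grab_frame(n); cv2.imwrite(f"pics/{n}0.png",f[:,:,::-1]); c=camera_info(n); print(c)
E
```

```text
pics
{'mtx': array([[368.43610425,   0.        , 314.91217082],
       [  0.        , 368.43610425, 201.97712345],
       [  0.        ,   0.        ,   1.        ]]), 'position': array([0.33539294, 0.07883959, 1.07699296]), 'attitude': array([ 0.11196447, -0.02500178, -1.56885706])}
{'mtx': array([[423.88040122,   0.        , 317.20478893],
       [  0.        , 423.88040122, 198.00986879],
       [  0.        ,   0.        ,   1.        ]]), 'position': array([-0.1708094 ,  0.73012687,  0.9383894 ]), 'attitude': array([ 0.78780609, -0.00266961, -2.38608828])}
```

View pics/top0.png

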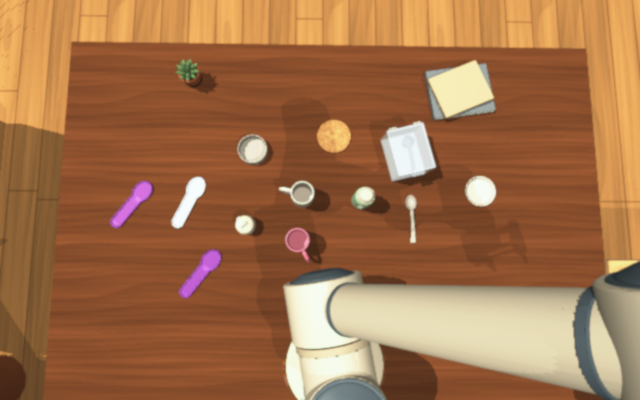

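View pics/side0.png

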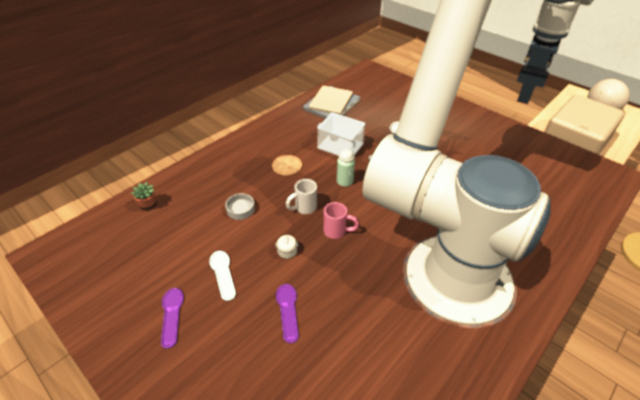

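```bash
cat > h.py <<'E'
from bench import *
import numpy as np, cv2
from scipy.spatial.transform import Rotation as R
from scipy.optimize import least_squares
C={n:camera_info(n) for n in("top","side")}
def proj(n,P):
    c=C[n]; q=(np.atleast_2d(P)-c["position"])@R.from_euler("xyz",c["attitude"]).as_matrix()*[1,-1,-1]
    u=q@c["mtx"].T; return u[:,:2]/u[:,2:]
def ray(n,u,v,z):
    c=C[n]; d=R.from_euler("xyz",c["attitude"]).apply(np.linalg.inv(c["mtx"])@[u,v,1]*[1,-1,-1])
    p=c["position"]; return (p+d*(z-p[2])/d[2])[:2]
def cyl(*rz):
    a=np.linspace(0,2*np.pi,40,endpoint=False)
    return np.vstack([np.c_[r*np.cos(a),r*np.sin(a),0*a+z] for r,z in rz])/1000
def ell(a_,b_,x,z):
    return cyl((1,0))*[a_*1.,b_*1.,0]+np.array([x,0,z])/1000
a=np.linspace(-1,1,2)
M=dict(bottle=cyl((27,0),(27,88),(17,120)),mug=np.vstack([cyl((32,0),(32,85)),[[x,.069,z] for x in(-.005,.005) for z in(.03,.06)]]),
 case=cyl((23,0),(27,6),(27,38),(8,48)),spoon=np.vstack([ell(22,15.5,48,8),[[-.07,.004,.004],[-.07,-.004,.004]]]),
 bottle_coaster=cyl((42,0),(42,28)),mug_coaster=cyl((50,0),(50,6)),case_dish=cyl((36,0),(45,12)),
 spoon_rest=np.vstack([ell(32,24,28,5),[[-.098,0,.005],[-.09,.0145,.005],[-.09,-.0145,.005]]]),
 box=np.array([[x,y,z] for x in(-.065,.065) for y in(-.0525,.0525) for z in(0,.09)]))
D=np.c_[np.cos(np.linspace(0,2*np.pi,32,endpoint=False)),np.sin(np.linspace(0,2*np.pi,32,endpoint=False))]
def sup(mask):
    v,u=np.nonzero(mask); return (np.c_[u,v]@D.T).max(0)+0.0
def fit(name,masks,x0,z=0,yaw=False):
    S={n:sup(m) for n,m in masks.items()}
    def f(p):
        q=R.from_euler("z",p[2] if yaw else x0[2]).apply(M[name])+[p[0],p[1],z]
        return np.concatenate([(proj(n,q)@D.T).max(0)-s-.3 for n,s in S.items()])
    s=least_squares(f,x0 if yaw else x0[:2],loss="soft_l1"); return s.x,np.sqrt(np.mean(s.fun**2))
def comp(o):
    m=o["pixels"].astype(np.uint8); k,l,st,_=cv2.connectedComponentsWithStats(m)
    return (l==1+np.argmax(st[1:,4])) if k>1 else m>0
E
python3 - <<'E'
from h import *
import pickle
s=sense(); print(s["position"],s["orientation"],s["grip_width"],s["time_s"])
out={}
for n in("top","side"):
    f=grab_frame(n)
    for q in M:
        o=outline_of(n,q); t=tip_of(n,q); out[n,q]=(o,t)
        print(n,q,[(np.round(k["box"]).tolist(),round(float(k["confidence"]),2)) for k in o][:4],[(np.round(k["pixel"],1).tolist(),round(float(k["confidence"]),2)) for k in t][:4])
pickle.dump(out,open("o.pkl","wb"))
E
```

```text
[ 0.16648741 -0.60208094  0.23541762] [-3.14052244e+00 -7.79775260e-05  2.69745541e-01] 0.09103165876153552 0.1
top bottle [([354.0, 186.0, 20.0, 21.0], 0.8), ([379.0, 122.0, 54.0, 57.0], 0.64)] [([199.4, 360.4], 0.77)]
top mug [([277.0, 180.0, 39.0, 28.0], 0.89), ([282.0, 227.0, 28.0, 36.0], 0.63)] [([197.4, 299.2], 0.59)]
top case [([236.0, 211.0, 16.0, 25.0], 0.84), ([407.0, 192.0, 8.0, 51.0], 0.59)] [([225.2, 249.0], 0.55)]
top spoon [([406.0, 193.0, 11.0, 50.0], 0.53)] [([215.2, 414.8], 0.73)]
top bottle_coaster [([240.0, 135.0, 26.0, 29.0], 0.76)] [([154.0, 255.0], 0.81)]
top mug_coaster [([317.0, 121.0, 36.0, 29.0], 0.65)] []
top case_dish [([470.0, 175.0, 25.0, 29.0], 0.84)] [([189.2, 480.9], 0.9)]
top spoon_rest [([178.0, 248.0, 44.0, 49.0], 0.92), ([172.0, 176.0, 32.0, 47.0], 0.65), ([111.0, 182.0, 40.0, 45.0], 0.55)] [([193.8, 191.4], 0.85), ([268.9, 204.0], 0.66), ([200.1, 134.7], 0.57)]
top box [([380.0, 122.0, 56.0, 57.0], 0.55)] [([156.2, 400.4], 0.57), ([188.9, 479.7], 0.36), ([152.2, 253.2], 0.29)]
side bottle [([334.0, 153.0, 22.0, 34.0], 0.88)] [([183.9, 343.4], 0.71)]
side mug [([323.0, 203.0, 39.0, 36.0], 0.93), ([290.0, 178.0, 28.0, 35.0], 0.62)] [([229.3, 332.2], 0.69), ([202.2, 306.3], 0.66), ([163.4, 288.6], 0.31)]
side case [([276.0, 237.0, 21.0, 20.0], 0.66)] [([252.7, 285.2], 0.69)]
side spoon [] []
side bottle_coaster [([227.0, 193.0, 30.0, 29.0], 0.8)] [([207.7, 239.7], 0.93)]
side mug_coaster [([275.0, 158.0, 29.0, 20.0], 0.8)] [([162.9, 290.0], 0.77), ([141.4, 338.6], 0.34)]
side case_dish [] [([127.1, 400.2], 0.37)]
side spoon_rest [([211.0, 251.0, 22.0, 51.0], 0.83), ([275.0, 284.0, 24.0, 61.0], 0.61), ([162.0, 289.0, 21.0, 62.0], 0.57)] [([309.1, 284.0], 0.87), ([308.7, 172.5], 0.6), ([265.2, 222.9], 0.56)]
side box [([320.0, 110.0, 46.0, 46.0], 0.97)] [([144.7, 340.5], 0.79)]
```

```bash
python3 - <<'E'
from h import *
import pickle
out=pickle.load(open("o.pkl","rb"))
pick={"mug":{"top":0,"side":1},"spoon_rest":{"top":1,"side":0}}
seg={}
for n in("top","side"):
    f=cv2.imread(f"pics/{n}0.png"); hsv=cv2.cvtColor(f,cv2.COLOR_BGR2HSV).astype(int); 
    for q in M:
        o=out[n,q][0]; i=pick.get(q,{}).get(n,0)
        if len(o)<=i: continue
        m=comp(o[i]); l,t,w,h=cv2.boundingRect(m.astype(np.uint8))
        reg=np.zeros(m.shape,bool); reg[t-5:t+h+5,l-5:l+w+5]=1
        c=(hsv[...,1]<110)|((hsv[...,0]>30)&(hsv[...,0]<110)&(hsv[...,1]>25))
        if q=="mug_coaster": c=(hsv[...,2]>165)
        s=comp({"pixels":c&reg}) if (c&reg).any() else m
        seg[n,q]=s
        S=cv2.boundingRect(s.astype(np.uint8)); print(n,q,(l,t,w,h),S)
print()
for q in M:
    yaw0=dict(mug=0,spoon=0,spoon_rest=-.45,box=0.1).get(q,0)
    for src in ("net","seg"):
      r=[]
      for cams in (("top",),("side",),("top","side")):
        ms={n:(comp(out[n,q][0][pick.get(q,{}).get(n,0)]) if src=="net" else seg[n,q]) for n in cams if (n,q) in seg}
        if len(ms)<len(cams): continue
        n=cams[0]; v,u=np.nonzero(ms[n]); p=ray(n,u.mean(),v.mean(),.02)
        x,e=fit(q,ms,[*p,yaw0],yaw=q in("mug","spoon","spoon_rest","box")); r.append((cams[0][0]+str(len(cams)),np.round(x,4).tolist(),round(e,2)))
      print(q,src,*r)
ov=[]
f=cv2.imread("pics/top0.png"); g=f.copy()
for (n,q),s in seg.items():
    if n=="top":
        cs,_=cv2.findContours(s.astype(np.uint8),cv2.RETR_EXTERNAL,cv2.CHAIN_APPROX_NONE)
        f0=None; cv2.drawContours(g,cs,-1,(0,255,255),1)
cv2.imwrite("pics/seg.png",cv2.resize(g[110:310,100:510],None,fx=1.95,fy=1.95,interpolation=2))
cv2.imwrite("pics/crop.png",cv2.resize(f[110:310,100:510],None,fx=1.95,fy=1.95,interpolation=2))
E
```

```text
top bottle (351, 186, 24, 23) (351, 186, 25, 24)
top mug (279, 181, 35, 26) (278, 180, 37, 27)
top case (235, 215, 20, 19) (235, 215, 21, 20)
top spoon (405, 195, 11, 47) (405, 195, 12, 49)
top bottle_coaster (237, 134, 30, 30) (237, 134, 31, 31)
top mug_coaster (317, 120, 33, 32) (317, 119, 34, 34)
top case_dish (465, 176, 30, 30) (465, 175, 32, 32)
top spoon_rest (171, 176, 34, 51) (171, 176, 36, 53)
top box (381, 121, 54, 59) (380, 120, 57, 62)
side bottle (337, 150, 18, 36) (332, 145, 28, 42)
side mug (288, 180, 29, 34) (285, 178, 33, 36)
side case (277, 236, 22, 23) (275, 234, 24, 25)
side bottle_coaster (226, 194, 29, 26) (225, 193, 30, 27)
side mug_coaster (273, 156, 29, 20) (272, 155, 31, 21)
side spoon_rest (211, 252, 25, 49) (209, 250, 28, 51)
side box (318, 113, 47, 42) (313, 108, 53, 52)

bottle net ('t1', [0.4653, -0.0799], np.float64(0.22)) ('s1', [0.4628, -0.0785], np.float64(0.96)) ('t2', [0.4648, -0.0799], np.float64(0.77))
bottle seg ('t1', [0.4644, -0.082], np.float64(0.62)) ('s1', [0.4717, -0.0876], np.float64(5.29)) ('t2', [0.4652, -0.0821], np.float64(4.14))
mug
[... 1376 characters left out ...]
t1', [0.4912, -0.4359], np.float64(1.08))
spoon_rest net ('t1', [0.4738, 0.4148, -0.448], np.float64(0.9)) ('s1', [0.4696, 0.4174, -0.457], np.float64(0.62)) ('t2', [0.4718, 0.4161, -0.4532], np.float64(0.96))
spoon_rest seg ('t1', [0.4711, 0.4132, -0.4557], np.float64(1.85)) ('s1', [0.4704, 0.417, -0.4788], np.float64(2.08)) ('t2', [0.4711, 0.4151, -0.4638], np.float64(2.01))
box net ('t1', [0.5999, -0.209, 0.244], np.float64(0.83)) ('s1', [0.6, -0.2124, 0.204], np.float64(1.53)) ('t2', [0.5997, -0.2099, 0.2349], np.float64(1.3))
box seg ('t1', [0.5975, -0.2114, 0.2584], np.float64(1.08)) ('s1', [0.6029, -0.2103, 0.0765], np.float64(5.81)) ('t2', [0.5982, -0.2108, 0.2579], np.float64(4.49))
```

View pics/seg.png

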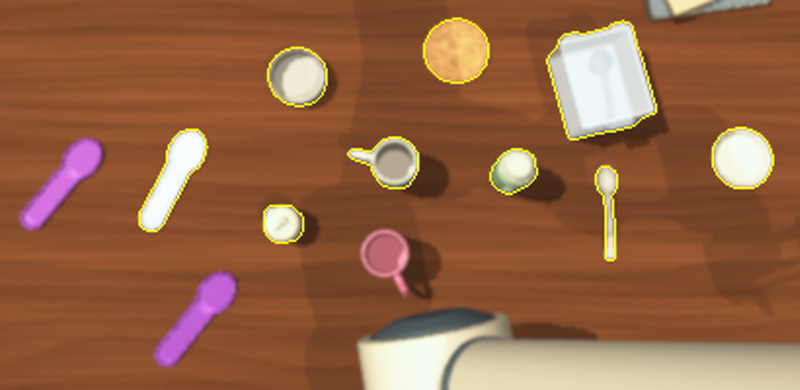

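View pics/crop.png

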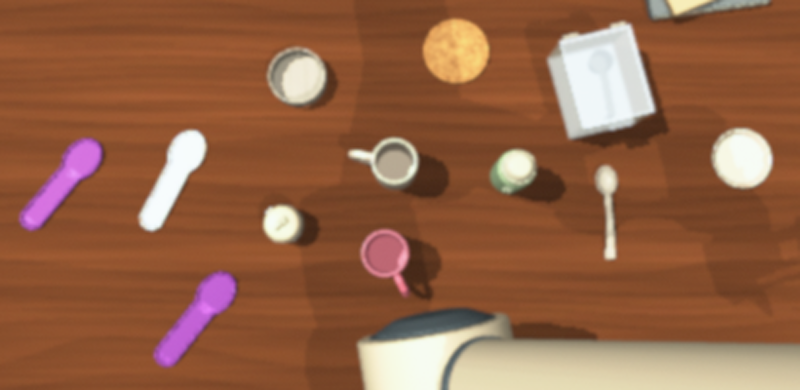

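White mug (301,193) is the one meant; the pink one (297,240) is not. The white rest (188,202) is meant; the purple ones (132,204) and (200,273) are not. The enlarged crop confirms this. I'll do the bottle first.

```bash
python3 -m inch '{"steps":[[[25,44,0,0],[50,87,0,0],[75,131,0,0],[100,174,0,0],[124,217,0,0]]]}' 1
python3 -m inch '{"steps":[[[25,44,0,0],[50,87,0,0],[75,131,0,0],[100,174,0,0],[124,217,0,0]]]}'
```

```text
time_s: 2.5
position: [0.2912, -0.3837, 0.236]
orientation: [3.141, -0.0, 0.269]
ft_force: [2.0, -0.7, 0.4]
grip_width: 0.0914
finger_force: 0.0
time_s: 3.0
position: [0.4154, -0.1666, 0.2362]
orientation: [3.141, -0.001, 0.27]
ft_force: [1.2, 0.2, 0.7]
grip_width: 0.0909
finger_force: 0.0
```

```bash
python3 -m inch '{"steps":[[[25,43,0,0],[45,78,0,0],[50,87,0,0],[50,87,-30,0],[50,87,-60,0]]]}'
python3 -m inch '{"steps":[[[0,0,-30,0],[0,0,-60,0],[0,0,-85,0],[0,0,-98,0],[0,0,-98,0]]]}'
python3 - <<'E'
from h import *
f=grab_frame("side"); cv2.imwrite("pics/s1.png",cv2.resize(f[60:260,220:480,::-1],None,fx=3,fy=3))
E
```

```text
time_s: 3.5
position: [0.4653, -0.0813, 0.1758]
orientation: [3.14, -0.002, 0.271]
ft_force: [0.1, -0.8, -0.2]
grip_width: 0.0909
finger_force: 0.0
time_s: 4.0
position: [0.4636, -0.0816, 0.0766]
orientation: [-3.14, 0.002, 0.27]
ft_force: [0.1, -0.6, 0.4]
grip_width: 0.0912
finger_force: 0.0
```

View pics/s1.png

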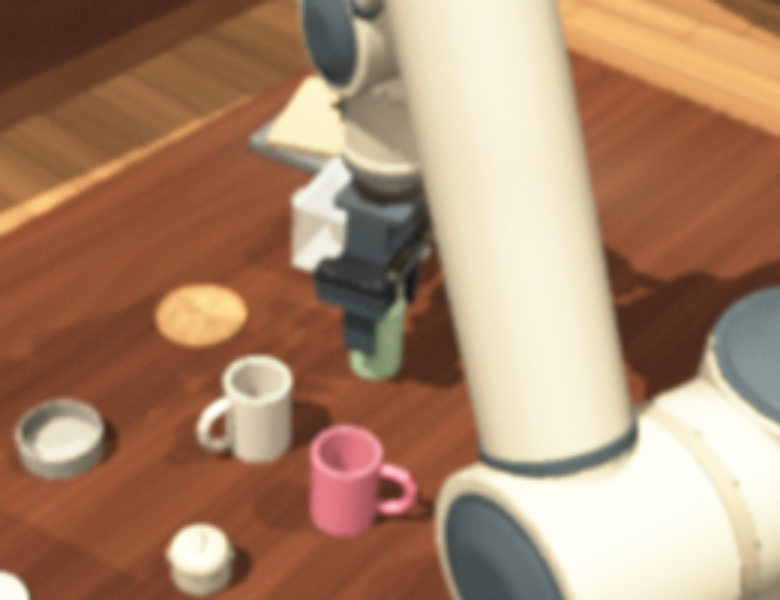

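The fingers straddle the bottle (crop 375,330). Now I'll grip and lift.

```bash
python3 -m inch '{"steps":[[[0,0,0,0],[0,0,0,0],[0,0,0,0],[0,0,0,0],[0,0,0,0]]]}' 0
python3 -m inch '{"steps":[[[0,0,0,0],[0,0,0,0],[0,0,0,0],[0,0,4,0],[0,0,10,0]]]}'
python3 -m inch '{"steps":[[[0,0,20,0],[0,0,40,0],[0,0,62,0],[0,0,82,0],[0,0,95,0]]]}'
```

```text
time_s: 4.55
position: [0.4646, -0.0813, 0.0782]
orientation: [3.142, -0.0, 0.27]
ft_force: [0.2, 0.4, 1.9]
grip_width: 0.054
finger_force: 4.3
time_s: 5.05
position: [0.4643, -0.0813, 0.0879]
orientation: [-3.141, 0.001, 0.27]
ft_force: [-0.3, 0.6, -1.3]
grip_width: 0.0532
finger_force: 29.8
time_s: 5.55
position: [0.4648, -0.0815, 0.1847]
orientation: [3.141, -0.001, 0.27]
ft_force: [-0.2, -0.5, -2.1]
grip_width: 0.0537
finger_force: 29.8
```

```bash
python3 -m inch '{"steps":[[[8,18,0,0],[24,52,0,0],[42,92,0,0],[60,132,0,0],[78,172,0,0]]]}'
python3 -m inch '{"steps":[[[18,40,0,0],[36,80,0,0],[53,116,0,0],[64,139,0,0],[68,147,0,0]]]}'
python3 -m inch '{"steps":[[[0,0,0,0],[0,0,0,0],[0,0,-15,0],[0,0,-35,0],[0,0,-45,0]]]}'
python3 - <<'E'
from h import *
for n in("side","top"):
    f=grab_frame(n); cv2.imwrite(f"pics/p1{n}.png",f[:,:,::-1])
a=cv2.imread("pics/p1side.png")[80:280,150:410]; b=cv2.imread("pics/p1top.png")[70:270,170:430]
cv2.imwrite("pics/p1.png",np.vstack([cv2.resize(a,None,fx=1.5,fy=1.5),cv2.resize(b,None,fx=1.5,fy=1.5)]))
E
```

```text
time_s: 6.05
position: [0.5429, 0.0923, 0.1834]
orientation: [3.141, -0.0, 0.27]
ft_force: [0.7, -1.3, -2.2]
grip_width: 0.0532
finger_force: 29.7
time_s: 6.55
position: [0.6111, 0.24, 0.183]
orientation: [-3.141, -0.0, 0.272]
ft_force: [0.2, -1.3, -1.8]
grip_width: 0.0534
finger_force: 29.8
time_s: 7.05
position: [0.6096, 0.2361, 0.1367]
orientation: [3.141, 0.002, 0.269]
ft_force: [-0.8, -0.5, -2.5]
grip_width: 0.0533
finger_force: 29.8
```

View pics/p1.png

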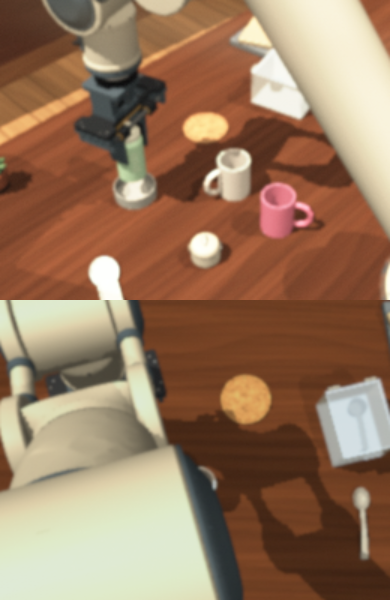

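```bash
python3 -m inch '{"steps":[[[1,1,-15,0],[1,1,-30,0],[1,1,-42,0],[1,1,-49,0],[1,1,-52,0]]]}'
python3 -m inch '{"steps":[[[0,0,-1,0],[0,0,-2,0],[0,0,-3,0],[0,0,-4,0],[0,0,-4,0]]]}'
```

```text
time_s: 7.65
position: [0.6112, 0.2385, 0.0848]
orientation: [3.142, 0.001, 0.27]
ft_force: [-0.3, 0.2, -2.9]
grip_width: 0.0535
finger_force: 29.8
time_s: 8.15
position: [0.6118, 0.2387, 0.0822]
orientation: [-3.142, -0.001, 0.27]
ft_force: [-0.1, -0.9, -1.7]
grip_width: 0.0536
finger_force: 29.8
```

```bash
python3 -m inch '{"steps":[[[0,0,-0.5,0],[0,0,-1,0],[0,0,-1,0],[0,0,-1,0],[0,0,-1,0]]]}'
```

```text
time_s: 8.65
position: [0.6122, 0.2389, 0.082]
orientation: [-3.142, -0.002, 0.27]
ft_force: [-0.7, 0.9, 9.1]
grip_width: 0.0533
finger_force: 29.8
```

```bash
python3 -m inch '{"steps":[[[0,0,0,0],[0,0,0,0],[0,0,0,0],[0,0,0,0],[0,0,10,0]]]}' 0.85
python3 -m inch '{"steps":[[[0,0,25,0],[0,0,55,0],[0,0,90,0],[0,0,115,0.5],[0,0,118,1.5]]]}'
python3 -m inch '{"steps":[[[-10,-12,0,1.3],[-30,-34,0,2.6],[-50,-56,0,3.9],[-75,-82,0,5.2],[-100,-110,0,6.5]]]}' 1
python3 -m inch '{"steps":[[[-22,-25,0,1.2],[-34,-37,0,2.4],[-37,-40,0,2.4],[-37,-40,-10,2.4],[-37,-40,-20,2.4]]]}'
python3 - <<'E'
from h import *
s=sense(); print(s["position"],s["orientation"])
f=grab_frame("side"); cv2.imwrite("pics/s2.png",f[:,:,::-1])
m=outline_of("side","bottle"); 
if m: 
    k=comp(m[0]); print(m[0]["box"],m[0]["confidence"],proj("side",[.6105,.2377,.064]),np.argwhere(k).mean(0)[::-1])
m=outline_of("side","mug"); print([(k["box"],k["confidence"]) for k in m])
E
```

```text
time_s: 9.15
position: [0.6108, 0.2383, 0.0901]
orientation: [3.142, 0.002, 0.27]
ft_force: [-0.1, -1.2, -0.2]
grip_width: 0.0773
finger_force: 0.0
time_s: 9.65
position: [0.6131, 0.2391, 0.2135]
orientation: [3.141, -0.006, 0.429]
ft_force: [0.5, 0.5, -0.7]
grip_width: 0.0775
finger_force: 0.0
time_s: 10.15
position: [0.5106, 0.128, 0.2096]
orientation: [3.141, -0.0, 1.114]
ft_force: [0.9, -0.9, 0.6]
grip_width: 0.0915
finger_force: 0.0
time_s: 10.65
position: [0.4755, 0.0891, 0.1885]
orientation: [3.14, -0.001, 1.356]
ft_force: [-0.0, -0.5, 0.2]
grip_width: 0.0911
finger_force: 0.0
[0.47552614 0.08909918 0.18849971] [ 3.14026091e+00 -5.02779228e-04  1.35615059e+00]
[225.8, 180.2, 24.8, 31.3] 0.6 [[238.05575787 194.14185925]] [237.14691152 195.10183639]
[([285.8, 178.3, 31.8, 37.6], 0.77), ([325.8, 206.2, 36.1, 33.6], 0.77), ([325.2, 110.3, 42.9, 49.8], 0.42)]
```

View pics/s2.png

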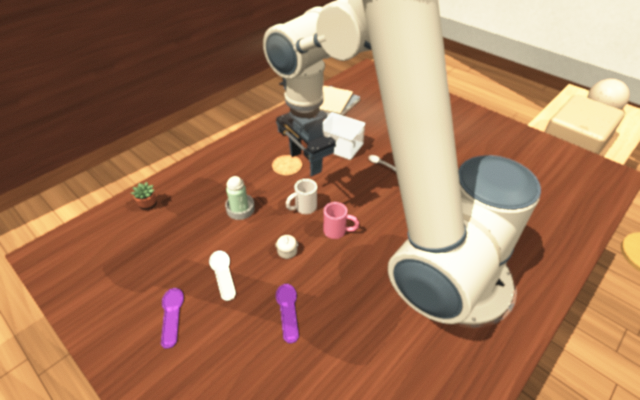

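The bottle stands upright in the steel coaster (238,195), and the gripper is above the white mug (305,195). Next I'll descend and grip.

```bash
python3 -m inch '{"steps":[[[0,0,-30,0],[0,0,-65,0],[0,0,-100,0],[0,0,-122,0],[0,0,-131,0]]]}'
python3 -m inch '{"steps":[[[0,0,0,0],[0,0,0,0],[0,0,0,0],[0,0,0,0],[0,0,0,0]]]}' 0
python3 -m inch '{"steps":[[[0,0,0,0],[0,0,0,0],[0,0,4,0],[0,0,10,0],[0,0,20,0]]]}'
python3 -m inch '{"steps":[[[0,0,15,0],[0,0,30,0],[0,0,40,0],[0,0,45,0],[0,0,45,0]]]}'
```

```text
time_s: 11.3
position: [0.474, 0.0889, 0.056]
orientation: [-3.139, 0.001, 1.359]
ft_force: [0.1, -0.6, -0.2]
grip_width: 0.0913
finger_force: 0.0
time_s: 11.8
position: [0.4751, 0.0887, 0.0589]
orientation: [3.14, -0.0, 1.359]
ft_force: [-1.5, 1.2, 10.3]
grip_width: 0.062
finger_force: 30.0
time_s: 12.3
position: [0.4744, 0.0886, 0.0784]
orientation: [-3.141, 0.0, 1.359]
ft_force: [-0.7, 0.0, -2.6]
grip_width: 0.0624
finger_force: 30.0
time_s: 12.8
position: [0.4749, 0.0886, 0.1236]
orientation: [3.14, -0.0, 1.359]
ft_force: [-0.3, -0.3, -2.4]
grip_width: 0.0625
finger_force: 30.0
```

```bash
python3 -m inch '{"steps":[[[14,-7,0,0],[46,-23,0,0],[84,-42,0,0],[122,-61,0,0],[152,-76,0,0]]]}'
python3 -m inch '{"steps":[[[20,-10,0,0],[28,-14,0,0],[30,-15,0,0],[30,-15,-15,0],[30,-15,-32,0]]]}'
python3 -m inch '{"steps":[[[0,0,-10,0],[0,0,-17,0],[0,0,-21,0],[0,0,-23,0],[0,0,-23,0]]]}'
python3 -m inch '{"steps":[[[0,0,-1,0],[0,0,-2,0],[0,0,-3,0],[0,0,-4,0],[0,0,-4,0]]]}'
```

```text
time_s: 13.3
position: [0.6291, 0.0108, 0.1221]
orientation: [3.141, 0.0, 1.358]
ft_force: [0.1, 0.8, -2.6]
grip_width: 0.0624
finger_force: 30.0
time_s: 13.8
position: [0.6558, -0.0019, 0.0901]
orientation: [-3.142, -0.0, 1.359]
ft_force: [0.3, 0.7, -2.2]
grip_width: 0.0625
finger_force: 30.0
time_s: 14.3
position: [0.6567, -0.0023, 0.068]
orientation: [3.141, -0.0, 1.359]
ft_force: [-0.2, -0.9, -2.3]
grip_width: 0.0622
finger_force: 30.0
time_s: 14.8
position: [0.6567, -0.0024, 0.0649]
orientation: [3.141, -0.0, 1.359]
ft_force: [-4.8, -0.5, 12.2]
grip_width: 0.0624
finger_force: 30.0
```

```bash
python3 -m inch '{"steps":[[[0,0,0,0],[0,0,0,0],[0,0,0,0],[0,0,0,0],[0,0,8,0]]]}' 0.85
python3 -m inch '{"steps":[[[0,0,20,0],[0,0,50,0],[0,0,80,0],[0,0,107,0],[0,0,117,0]]]}'
python3 -m inch '{"steps":[[[-12,12,0,0],[-40,38,0,0],[-72,69,0,0],[-104,100,0,0],[-136,131,0,0]]]}' 1
python3 -m inch '{"steps":[[[-32,31,0,0],[-64,61,0,0],[-96,90,0,0],[-120,115,0,0],[-131,125,0,0]]]}'
python3 -m inch '{"steps":[[[0,0,0,0],[0,0,-20,0],[0,0,-40,0],[0,0,-55,0],[0,0,-60,0]]]}'
python3 - <<'E'
from h import *
s=sense(); print(s["position"],s["orientation"])
for n,q,p in(("side","mug",[.657,-.0025,.0]),("top","mug",0),("side","case",0),("top","case",0)):
    grab_frame(n)
    m=outline_of(n,q); print(n,q,[(k["box"],round(k["confidence"],2)) for k in m])
a=grab_frame("side"); b=grab_frame("top")
cv2.imwrite("pics/p2.png",np.hstack([cv2.resize(a[80:280,180:380,::-1],None,fx=2,fy=2),cv2.resize(b[90:290,190:390,::-1],None,fx=2,fy=2)]))
E
```

```text
time_s: 15.3
position: [0.6559, -0.0023, 0.0712]
orientation: [-3.14, 0.0, 1.359]
ft_force: [-0.5, -0.0, 1.0]
grip_width: 0.0777
finger_force: 0.0
time_s: 15.8
position: [0.6578, -0.0024, 0.1923]
orientation: [3.137, -0.0, 1.359]
ft_force: [1.1, 0.1, 0.3]
grip_width: 0.0776
finger_force: 0.0
time_s: 16.3
position: [0.5189, 0.1294, 0.1886]
orientation: [-3.141, 0.0, 1.358]
ft_force: [0.9, 0.5, -0.3]
grip_width: 0.0917
finger_force: 0.0
time_s: 16.8
position: [0.3873, 0.255, 0.1888]
orientation: [-3.141, 0.0, 1.361]
ft_force: [-0.2, 0.3, -0.3]
grip_width: 0.0912
finger_force: 0.0
time_s: 17.3
position: [0.39, 0.2526, 0.1276]
orientation: [-3.14, 0.001, 1.358]
ft_force: [0.6, 0.2, 0.6]
grip_width: 0.091
finger_force: 0.0
[0.3899556  0.25259771 0.12759917] [-3.14024968e+00  1.30361323e-03  1.35794058e+00]
side mug [([323.8, 201.6, 37.2, 37.3], 0.58)]
top mug [([284.6, 226.9, 22.7, 37.0], 0.72), ([309.8, 114.6, 37.8, 30.9], 0.61)]
side case [([273.3, 233.6, 23.9, 26.2], 0.74)]
top case []
```

View pics/p2.png

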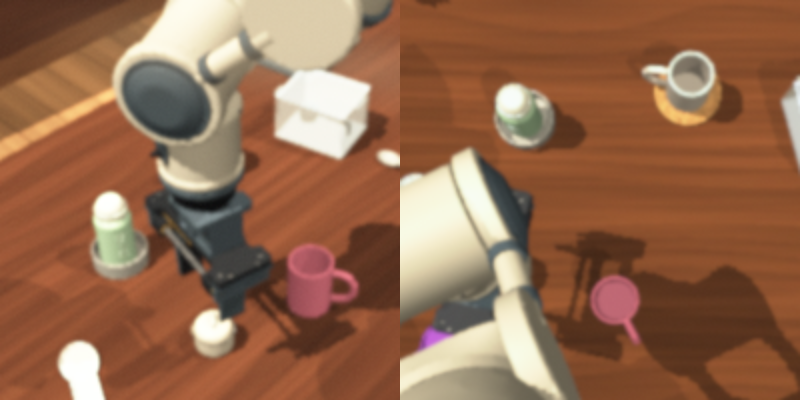

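The mug stands on the cork (crop 688,82), the bottle is in its coaster, and the gripper is over the case (crop 213,335).

```bash
python3 -m inch '{"steps":[[[0,0,-25,0],[0,0,-50,0],[0,0,-75,0],[0,0,-87,0],[0,0,-91,0]]]}'
python3 -m inch '{"steps":[[[0,0,0,0],[0,0,0,0],[0,0,0,0],[0,0,0,0],[0,0,0,0]]]}' 0
python3 -m inch '{"steps":[[[0,0,0,0],[0,0,0,0],[0,0,4,0],[0,0,10,0],[0,0,20,0]]]}'
python3 -m inch '{"steps":[[[0,0,20,0],[0,0,45,0],[0,0,70,0],[0,0,90,0],[0,0,100,0]]]}'
```

```text
time_s: 18.3
position: [0.3891, 0.2534, 0.0369]
orientation: [-3.14, 0.001, 1.359]
ft_force: [-0.7, 0.3, 0.3]
grip_width: 0.0911
finger_force: 0.0
time_s: 18.8
position: [0.3898, 0.2537, 0.0383]
orientation: [3.141, -0.0, 1.359]
ft_force: [-0.1, 0.4, -0.1]
grip_width: 0.0543
finger_force: 0.0
time_s: 19.3
position: [0.3894, 0.2535, 0.0583]
orientation: [-3.141, 0.0, 1.359]
ft_force: [-0.5, 0.5, -0.4]
grip_width: 0.0526
finger_force: 30.0
time_s: 19.8
position: [0.3901, 0.2539, 0.1602]
orientation: [3.139, -0.002, 1.359]
ft_force: [1.0, 0.2, -0.6]
grip_width: 0.053
finger_force: 30.0
```

```bash
python3 -m inch '{"steps":[[[2,-15,0,0],[8,-50,0,0],[14,-92,0,0],[20,-136,0,0],[27,-180,0,0]]]}'
python3 -m inch '{"steps":[[[6,-44,0,0],[13,-88,0,0],[19,-132,0,0],[26,-176,0,0],[32,-220,0,0]]]}'
python3 -m inch '{"steps":[[[6,-44,0,0],[13,-88,0,0],[19,-132,0,0],[26,-176,0,0],[32,-216,0,0]]]}'
python3 -m inch '{"steps":[[[6,-38,0,0],[9,-60,0,0],[11,-72.5,0,0],[11,-72.5,-10,0],[11,-72.5,-30,0]]]}'
python3 -m inch '{"steps":[[[0,0,-25,0],[0,0,-45,0],[0,0,-58,0],[0,0,-65,0],[0,0,-65,0]]]}'
python3 - <<'E'
from h import *
s=sense(); print(s["position"],s["orientation"])
a=grab_frame("top"); 
for q in ("case_dish","spoon"):
    m=outline_of("top",q); print(q,[(k["box"],round(k["confidence"],2)) for k in m])
cv2.imwrite("pics/p3.png",cv2.resize(a[110:270,360:560,::-1],None,fx=3,fy=3))
E
```

```text
time_s: 20.3
position: [0.4162, 0.0721, 0.158]
orientation: [-3.141, 0.0, 1.36]
ft_force: [0.4, 0.6, 0.2]
grip_width: 0.0523
finger_force: 30.0
time_s: 20.8
position: [0.4483, -0.1483, 0.1579]
orientation: [-3.141, -0.0, 1.358]
ft_force: [1.1, 0.6, -1.0]
grip_width: 0.0525
finger_force: 30.0
time_s: 21.3
position: [0.4803, -0.3645, 0.1578]
orientation: [-3.141, -0.0, 1.358]
ft_force: [0.8, -0.0, -0.6]
grip_width: 0.0527
finger_force: 30.0
time_s: 21.8
position: [0.4919, -0.4343, 0.1281]
orientation: [3.14, 0.001, 1.359]
ft_force: [-0.6, -0.9, -0.8]
grip_width: 0.0526
finger_force: 30.0
time_s: 22.3
position: [0.4914, -0.434, 0.0622]
orientation: [-3.14, -0.001, 1.359]
ft_force: [0.2, 0.3, -0.4]
grip_width: 0.0526
finger_force: 30.0
[ 0.49139383 -0.43400937  0.06224787] [-3.14048609e+00 -8.35580899e-04  1.35932074e+00]
case_dish []
spoon []
```

View pics/p3.png

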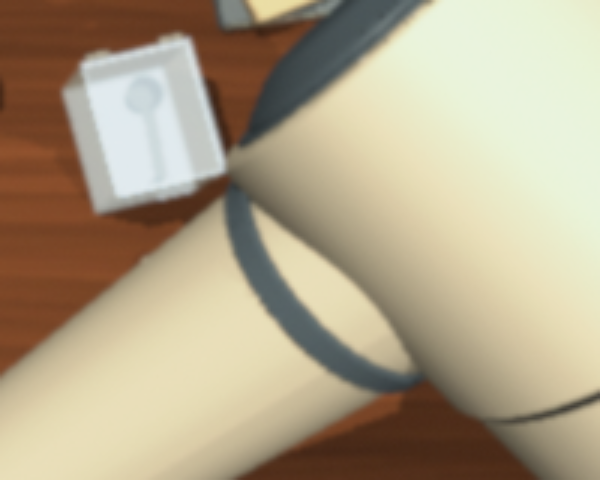

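The arm hides the dish, so I'll lower the case by force.

```bash
python3 -m inch '{"steps":[[[0,-1,-6,0],[0,-1,-11,0],[0,-1,-15,0],[0,-1,-17,0],[0,-1,-17,0]]]}'
python3 -m inch '{"steps":[[[0,0,-1,0],[0,0,-2,0],[0,0,-3,0],[0,0,-3,0],[0,0,-3,0]]]}'
python3 -m inch '{"steps":[[[0,0,-0.5,0],[0,0,-1,0],[0,0,-1,0],[0,0,-1,0],[0,0,-1,0]]]}'
```

```text
time_s: 22.95
position: [0.4914, -0.4357, 0.0454]
orientation: [-3.141, -0.0, 1.359]
ft_force: [-0.2, 0.8, -0.6]
grip_width: 0.0529
finger_force: 30.0
time_s: 23.45
position: [0.4916, -0.4359, 0.0429]
orientation: [3.142, -0.0, 1.359]
ft_force: [0.2, -1.1, -0.1]
grip_width: 0.0526
finger_force: 30.0
time_s: 23.95
position: [0.4917, -0.436, 0.0423]
orientation: [3.141, 0.0, 1.359]
ft_force: [-1.3, 1.1, 5.7]
grip_width: 0.0528
finger_force: 30.0
```

```bash
python3 -m inch '{"steps":[[[0,0,0,0],[0,0,0,0],[0,0,0,0],[0,0,0,0],[0,0,6,0]]]}' 0.8
python3 -m inch '{"steps":[[[0,0,20,0],[0,0,50,0],[0,0,80,0],[0,0,105,0],[0,0,115,0]]]}'
python3 -m inch '{"steps":[[[-5,25,0,-1.3],[-10,65,0,-2.6],[-20,105,0,-3.9],[-30,150,0,-5.2],[-40,195,0,-6.5]]]}'
python3 -m inch '{"steps":[[[-10,40,0,-1.3],[-20,80,0,-2.6],[-30,120,0,-3.9],[-40,160,0,-5.2],[-50,181,0,-6.2]]]}'
python3 -m inch '{"steps":[[[0,45,0,0],[0,90,0,0],[0,130,0,0],[0,150,0,0],[0,160,0,0]]]}'
python3 - <<'E'
from h import *
s=sense(); print(s["position"],s["orientation"])
a=grab_frame("top"); 
for q in ("case","spoon","case_dish"):
    for m in outline_of("top",q)[:2]:
        k=comp(m); v,u=np.nonzero(k); x,e=fit(q,{"top":k},[*ray("top",u.mean(),v.mean(),.01),0.03],z=.004*(q=="case"),yaw=q=="spoon"); print(q,m["box"],round(m["confidence"],2),x,e)
cv2.imwrite("pics/p4.png",cv2.resize(a[110:270,360:560,::-1],None,fx=3,fy=3))
E
```

```text
time_s: 24.45
position: [0.4912, -0.4355, 0.0474]
orientation: [-3.14, -0.001, 1.359]
ft_force: [-0.3, 0.3, -0.3]
grip_width: 0.0729
finger_force: 0.0
time_s: 24.95
position: [0.4923, -0.4366, 0.1659]
orientation: [3.139, 0.002, 1.359]
ft_force: [-0.3, 0.5, -0.3]
grip_width: 0.0729
finger_force: 0.0
time_s: 25.45
position: [0.4506, -0.2392, 0.1625]
orientation: [-3.141, 0.0, 0.672]
ft_force: [0.4, -0.4, 0.1]
grip_width: 0.0731
finger_force: 0.0
time_s: 25.95
position: [0.4003, -0.0575, 0.1626]
orientation: [-3.141, 0.001, 0.025]
ft_force: [0.7, 0.8, 0.6]
grip_width: 0.0728
finger_force: 0.0
time_s: 26.45
position: [0.4012, 0.1017, 0.1627]
orientation: [-3.141, 0.0, 0.031]
ft_force: [0.2, -0.6, -0.6]
grip_width: 0.0728
finger_force: 0.0
[0.40118417 0.10169604 0.16271059] [-3.14149629e+00  3.79832554e-04  3.11029255e-02]
case [472.2, 182.4, 16.9, 20.9] 0.84 [ 0.49137758 -0.4373073 ] 0.683946364081776
case [241.1, 132.9, 18.9, 26.1] 0.49 [0.62177618 0.24541703] 2.450193886243737
spoon [404.9, 194.6, 12.0, 49.0] 0.58 [ 0.41114944 -0.22924138  0.02863179] 0.3594625232044499
case_dish [468.5, 176.0, 24.1, 28.2] 0.8 [ 0.49226736 -0.43291661] 0.9477276524465887
```

View pics/p4.png

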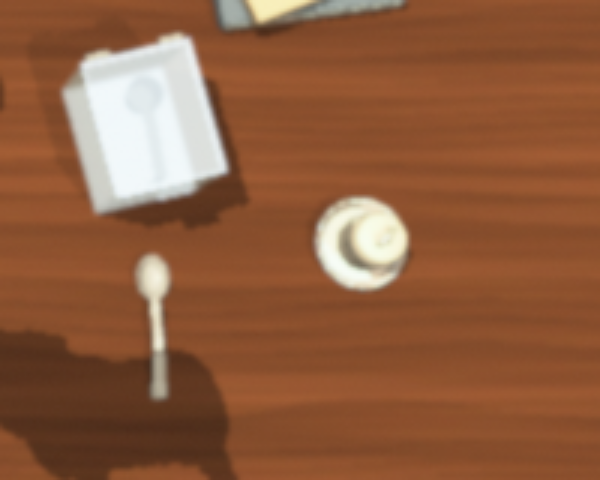

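The case sits centred in the dish once parallax is allowed for: dome at crop (381,237), dish at (362,244). The spoon (155,325) has not moved. Spoon next.

```bash
python3 -m inch '{"steps":[[[0,-35,0,0],[0,-75,0,0],[0,-115,0,0],[0,-155,0,0],[0,-195,0,0]]]}' 0.5
python3 -m inch '{"steps":[[[1,-45,0,0],[1,-85,0,0],[1,-115,0,0],[1,-130,-5,0],[1,-136,-25,0]]]}'
python3 -m inch '{"steps":[[[0,0,-30,0],[0,0,-60,0],[0,0,-85,0],[0,0,-100,0],[0,0,-108,0]]]}'
python3 -m inch '{"steps":[[[0,0,-1,0],[0,0,-2,0],[0,0,-2.5,0],[0,0,-2.5,0],[0,0,-2.5,0]]]}'
```

```text
time_s: 27.15
position: [0.4009, -0.0977, 0.163]
orientation: [3.141, -0.0, 0.027]
ft_force: [1.2, 0.6, -0.3]
grip_width: 0.0457
finger_force: 0.0
time_s: 27.65
position: [0.4028, -0.2337, 0.1385]
orientation: [3.139, -0.002, 0.026]
ft_force: [0.2, -0.9, -0.2]
grip_width: 0.0459
finger_force: 0.0
time_s: 28.15
position: [0.4015, -0.2306, 0.0285]
orientation: [-3.14, 0.002, 0.028]
ft_force: [0.4, 0.3, -0.4]
grip_width: 0.0457
finger_force: 0.0
time_s: 28.65
position: [0.4028, -0.231, 0.0279]
orientation: [3.141, -0.001, 0.029]
ft_force: [0.0, 0.2, 0.6]
grip_width: 0.0455
finger_force: 0.0
```

```bash
python3 -m inch '{"steps":[[[0,1,-1,0],[0,1,-1,0],[0,1,-1,0],[0,1,-1,0],[0,1,-1,0]]]}' 0
python3 -m inch '{"steps":[[[0,0,0,0],[0,0,0,0],[0,0,0,0],[0,0,0,0],[0,0,0,0]]]}'
python3 -m inch '{"steps":[[[0,0,4,0],[0,0,12,0],[0,0,30,0],[0,0,55,0],[0,0,80,0]]]}'
python3 -m inch '{"steps":[[[0,0,25,0],[0,0,45,0],[0,0,55,0],[0,0,60,0],[0,0,60,0]]]}'
```

```text
time_s: 29.15
position: [0.4026, -0.2299, 0.0264]
orientation: [-3.142, -0.0, 0.029]
ft_force: [-0.3, -0.2, -0.9]
grip_width: 0.0084
finger_force: 26.1
time_s: 29.65
position: [0.4026, -0.2299, 0.0264]
orientation: [3.142, -0.0, 0.029]
ft_force: [0.5, 0.9, 1.0]
grip_width: 0.0084
finger_force: 30.0
time_s: 30.15
position: [0.4024, -0.2297, 0.1078]
orientation: [-3.141, 0.0, 0.029]
ft_force: [-0.0, -0.5, -0.5]
grip_width: 0.0086
finger_force: 30.0
time_s: 30.65
position: [0.4026, -0.2299, 0.1666]
orientation: [3.141, -0.0, 0.029]
ft_force: [0.1, -0.3, -1.3]
grip_width: 0.0084
finger_force: 30.0
```

```bash
python3 - <<'E'
from h import *
import h
t=np.linspace(-np.pi/2,np.pi/2,15)
for b in (0,2):
    h.M["spoon_rest"]=np.vstack([ell(32+b,24+b,28,6),ell(32+b,24+b,28,0),np.c_[-.098+.0155-(.0155+b/1000)*np.cos(t),(.0155+b/1000)*np.sin(t),0*t+.006]])
    ms={}
    for n in("top","side"):
        a=grab_frame(n)
        hsv=cv2.cvtColor(a,cv2.COLOR_RGB2HSV); o=outline_of(n,"spoon_rest")
        for k in o:
            c=comp(k)
            if hsv[...,1][c].mean()<80: ms[n]=c; print(n,k["box"],k["confidence"])
    for c in (["top"],["side"],["top","side"]):
        if all(n in ms for n in c): print(b,c,fit("spoon_rest",{n:ms[n] for n in c},[.4715,.4155,-.456],yaw=True))
x,e=fit("spoon_rest",ms,[.4715,.4155,-.456],yaw=True)
a=grab_frame("top")
for p in proj("top",R.from_euler("z",x[2]).apply(h.M["spoon_rest"])+[x[0],x[1],0]): a[int(round(p[1])),int(round(p[0]))]=[255,0,0]
cv2.imwrite("pics/p5.png",cv2.resize(a[160:240,150:230,::-1],None,fx=7,fy=7,interpolation=0))
E
```

```text
top [169.7, 177.3, 33.8, 48.1] 0.7
side [209.8, 249.1, 22.0, 50.3] 0.73
0 ['top'] (array([ 0.47231814,  0.41463824, -0.44557494]), np.float64(0.7519877766074431))
0 ['side'] (array([ 0.46906992,  0.4171037 , -0.45218626]), np.float64(0.7667223861139004))
0 ['top', 'side'] (array([ 0.47113876,  0.41575189, -0.44896061]), np.float64(0.8971917992852223))
top [174.9, 177.1, 27.7, 47.3] 0.66
side [208.6, 251.3, 26.6, 49.2] 0.93
2 ['top'] (array([ 0.47444856,  0.41476563, -0.43561181]), np.float64(1.352505457663659))
2 ['side'] (array([ 0.4708346 ,  0.41821537, -0.43727125]), np.float64(0.2321397623943206))
2 ['top', 'side'] (array([ 0.47193576,  0.41714856, -0.44085566]), np.float64(1.1598700299002485))
```

View pics/p5.png

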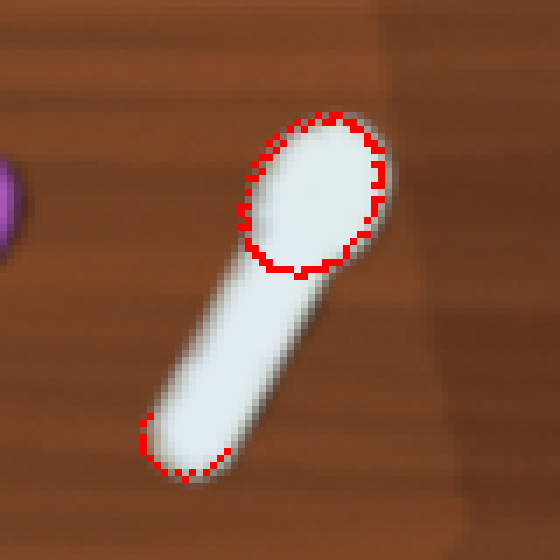

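```bash
python3 -m inch '{"steps":[[[1,15,0,0],[4,50,0,-0.3],[6,90,0,-0.6],[9,130,0,-0.9],[12,172,0,-1.2]]]}'
python3 -m inch '{"steps":[[[3,43,0,-0.4],[6,86,0,-0.8],[9,129,0,-1.2],[12,172,0,-1.6],[14,214,0,-2]]]}'
python3 -m inch '{"steps":[[[3,43,0,-0.4],[6,86,0,-0.8],[9,129,0,-1.2],[11,165,0,-1.3],[13,195,0,-1.33]]]}'
python3 -m inch '{"steps":[[[2,35,0,0],[4,60,0,0],[4,73,0,0],[4,77,-5,0],[4,77,-25,0]]]}'
python3 -m inch '{"steps":[[[0,0,-30,0],[0,0,-55,0],[0,0,-70,0],[0,0,-80,0],[0,0,-80,0]]]}'
python3 - <<'E'
from h import *
print(sense()["position"],sense()["orientation"])
a=grab_frame("side"); b=grab_frame("top")
cv2.imwrite("pics/p6.png",np.hstack([cv2.resize(a[190:320,170:300,::-1],None,fx=3,fy=3),cv2.resize(b[140:270,140:270,::-1],None,fx=3,fy=3)]))
E
```

```text
time_s: 31.6
position: [0.4141, -0.0559, 0.1664]
orientation: [-3.141, -0.0, -0.099]
ft_force: [-0.0, 0.3, -0.1]
grip_width: 0.0085
finger_force: 30.0
time_s: 32.1
position: [0.4278, 0.1586, 0.1665]
orientation: [-3.141, -0.0, -0.308]
ft_force: [1.0, -0.8, -0.5]
grip_width: 0.0086
finger_force: 30.0
time_s: 32.6
position: [0.4404, 0.3537, 0.1663]
orientation: [-3.142, 0.0, -0.445]
ft_force: [0.8, 0.8, -0.3]
grip_width: 0.0085
finger_force: 30.0
time_s: 33.1
position: [0.4458, 0.4287, 0.1423]
orientation: [-3.139, -0.001, -0.445]
ft_force: [0.7, 0.2, -1.0]
grip_width: 0.0086
finger_force: 30.0
time_s: 33.6
position: [0.4449, 0.4269, 0.0603]
orientation: [3.139, 0.001, -0.446]
ft_force: [-0.1, 0.5, 0.4]
grip_width: 0.0084
finger_force: 30.0
[0.44488875 0.42694605 0.06025858] [ 3.13935353e+00  1.02116818e-03 -4.46014461e-01]
```

View pics/p6.png

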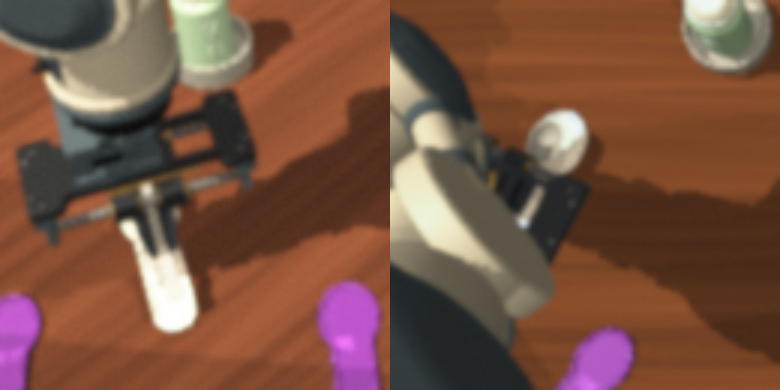

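Both views show the spoon lined up over the white rest. I'll lower it by force again.

```bash
python3 -m inch '{"steps":[[[0,0,-10,0],[0,0,-18,0],[0,0,-24,0],[0,0,-28,0],[0,0,-28,0]]]}'
python3 -m inch '{"steps":[[[0,0,-1,0],[0,0,-2,0],[0,0,-2.5,0],[0,0,-2.5,0],[0,0,-2.5,0]]]}'
python3 -m inch '{"steps":[[[0,0,-0.5,0],[0,0,-1,0],[0,0,-1,0],[0,0,-1,0],[0,0,-1,0]]]}'
```

```text
time_s: 34.2
position: [0.4453, 0.4279, 0.0327]
orientation: [3.141, 0.0, -0.445]
ft_force: [0.4, 0.2, -0.1]
grip_width: 0.0085
finger_force: 30.0
time_s: 34.7
position: [0.4456, 0.4281, 0.031]
orientation: [-3.141, -0.0, -0.445]
ft_force: [-0.2, -0.5, 0.0]
grip_width: 0.0083
finger_force: 30.0
time_s: 35.2
position: [0.4457, 0.4283, 0.0303]
orientation: [-3.141, -0.0, -0.445]
ft_force: [-0.8, -1.3, 6.5]
grip_width: 0.0086
finger_force: 30.0
```

```bash
python3 -m inch '{"steps":[[[0,0,0,0],[0,0,0,0],[0,0,0,0],[0,0,0,0],[0,0,6,0]]]}' 0.3
python3 -m inch '{"steps":[[[0,0,20,0],[0,0,45,0],[0,0,80,0],[0,0,115,0],[0,0,140,0]]]}'
python3 -m inch '{"steps":[[[0,-20,10,0],[0,-60,10,0],[0,-100,10,0],[0,-145,10,0],[0,-190,10,0]]]}'
python3 -m inch '{"steps":[[[0,-45,0,0.5],[0,-90,0,1],[0,-135,0,1.5],[0,-180,0,2],[0,-220,0,2.5]]]}'
python3 -m inch '{"steps":[[[0,-45,0,0],[0,-90,0,0],[0,-130,0,0],[0,-155,0,0],[0,-155,0,0]]]}'
python3 - <<'E'
from h import *
Pz={"spoon":.004,"bottle":.004,"mug":.006,"case":.004}
I={n:grab_frame(n) for n in("top","side")}
for q in Pz:
    for n in I:
        grab_frame(n)
        for m in outline_of(n,q)[:2]:
            k=comp(m); v,u=np.nonzero(k); x,e=fit(q,{n:k},[*ray(n,u.mean(),v.mean(),.02),-.45 if q=="spoon" else -.2],z=Pz[q],yaw=q in("spoon","mug")); print(q,n,round(m["confidence"],2),x.round(4),round(e,2))
a,b=I["top"],I["side"]
cv2.imwrite("pics/p7.png",np.hstack([cv2.resize(a[160:240,150:230,::-1],None,fx=5,fy=5),cv2.resize(b[235:315,180:260,::-1],None,fx=5,fy=5)]))
cv2.imwrite("pics/p8.png",a[:,:,::-1])
E
```

```text
time_s: 35.7
position: [0.4452, 0.4278, 0.0355]
orientation: [3.14, 0.001, -0.445]
ft_force: [0.2, -0.3, 0.5]
grip_width: 0.0277
finger_force: 0.0
time_s: 36.2
position: [0.4459, 0.4284, 0.1787]
orientation: [-3.14, -0.001, -0.445]
ft_force: [0.6, 0.2, -0.5]
grip_width: 0.0274
finger_force: 0.0
time_s: 36.7
position: [0.4446, 0.2358, 0.1857]
orientation: [3.141, 0.0, -0.445]
ft_force: [0.6, -0.0, 0.1]
grip_width: 0.0275
finger_force: 0.0
time_s: 37.2
position: [0.4443, 0.0157, 0.1858]
orientation: [3.141, 0.001, -0.182]
ft_force: [0.8, -0.6, 0.7]
grip_width: 0.0269
finger_force: 0.0
time_s: 37.7
position: [0.4448, -0.1399, 0.1857]
orientation: [3.141, 0.0, -0.187]
ft_force: [0.8, 0.8, -0.1]
grip_width: 0.0273
finger_force: 0.0
spoon top 0.82 [ 0.4521  0.4234 -0.4287] 0.37
spoon side 0.65 [ 0.4484  0.426  -0.4331] 0.88
bottle top 0.77 [0.6122 0.2403] 0.23
bottle side 0.61 [0.613 0.24 ] 1.17
mug top 0.71 [ 0.6566 -0.0015 -0.2674] 1.45
mug top 0.56 [ 0.34    0.0928 -0.4822] 3.97
mug side 0.73 [0.3326 0.0938 0.0513] 2.83
case top 0.65 [ 6.363e-01 -2.000e-04] 5.1
case top 0.43 [0.6698 0.0049] 6.69
```

View pics/p7.png

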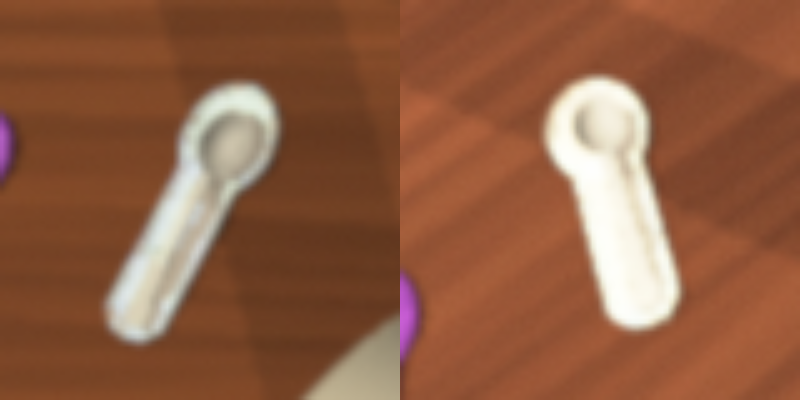

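View pics/p8.png

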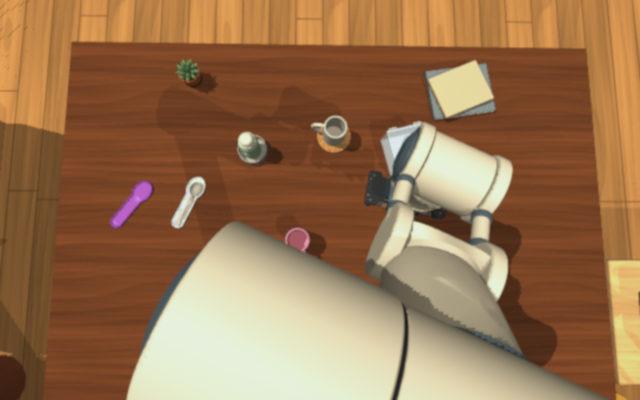

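All four things are upright and centred to within about 3 mm. In the top view the spoon's bowl is in the oval end (195,187), the bottle at (252,148) and the mug at (334,130). The arm touches nothing, so I'm handing in.

```bash
python3 -c "
from bench import *
print(finish_job())"
```

```text
the job is handed in; nothing more can be done
None
```

The job is handed in: the bottle, mug, pacifier case and teaspoon were each placed on their own rest in that order, within about 3 mm of centre by camera; the box wasn't touched, and the arm stopped clear of everything at about 38 s on the clock.

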